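# Hold the battery box cover ready for its screws

## Task

Put the battery pack into the cradle of the open battery box so that it lies flat on the floor there, and let go of it. Then take the cover plate by its rib and hold it level over the box, about 15 mm above the rim and touching nothing but your gripper, the right way round, with its three screw holes straight above the three threaded holes, so that a colleague can start the screws. Finish while still holding it steady there, and leave the other things where they are.

Things in the scene. Friction and masses are not known exactly. Their poses are not given: they have to be found in the camera images.
- battery_box: open white plastic battery box of the examination light, screwed to the worktop by two moulded strap feet: 110 (x) x 88 (y) x 38 high, walls and floor 4 mm thick; two flat straps, 16 wide and 3 high (6 at their screw heads), run out 31 mm beyond each long side. Three round brass bosses with threaded holes end level with the rim: two at its -x end, one in the middle of its +x end. Origin at the centre of the underside, z up. It does not move.
- cradle (a point): point on the box's inner floor, at its centre (4 mm above the worktop), where the middle of the pack's underside belongs; axes of the box. The pack lies along x between two end stops (12 mm high, 20 wide, 63 mm apart) and four small nibs (5 mm high, 27 mm apart across y, at x 19 to 28 mm either way), so it has 2.5 mm play on each side. Beside the pack's middle there is a free width of 80 mm in all between the long walls.
- cover_center (a point): plain grey metal cover plate of the box, 110 (x) x 88 (y) x 4 thick, lying flat with its grip up: a solid rib 46 long (x), 14 wide (y), standing 28 mm above the plate in its middle. Whole height 32, about 0.15 kg. The point is the rib's centre, 18 mm above the plate's underside; z up. Three 8 mm screw holes, two at its -x end, one at its +x end, so that it fits one way round only.
- pack_center (a point): grey block-shaped rechargeable battery pack, 58 (x) x 22 (y) x 24 high, rounded edges, about 0.06 kg, lying flat on the worktop; the point is its centre, 12 mm above its underside; x along its length. It may go in either way round.
- thread_a (a point): centre of the mouth of the 5 mm threaded hole a in a brass boss of the box, at the end with two holes, on the +y side (x -44, y +33 from the middle); level with the rim, 38 mm above the worktop
- hole_a (a point): centre of the cover's 8 mm screw hole a, at the plate's underside, at the end with two holes, on the +y side (x -44, y +33 from the middle); belongs straight over thread_a
- thread_b (a point): centre of the mouth of the 5 mm threaded hole b in a brass boss of the box, at the end with two holes, on the -y side (x -44, y -33); level with the rim, 38 mm above the worktop
- hole_b (a point): centre of the cover's 8 mm screw hole b, at the plate's underside, at the end with two holes, on the -y side (x -44, y -33); belongs straight over thread_b
- thread_c (a point): centre of the mouth of the 5 mm threaded hole c in a brass boss of the box, at the end with one hole, half-way across (x +44, y 0); level with the rim, 38 mm above the worktop
- hole_c (a point): centre of the cover's 8 mm screw hole c, at the plate's underside, at the end with one hole, half-way across (x +44, y 0); belongs straight over thread_c
- loupe: bystander: small black round loupe, 32 mm across, 20 high, standing on the worktop; origin at the centre of its underside
- lens_case: bystander: contact lens case with two round screw caps, 36 x 72 x 18 high; origin at the centre of its underside
- tape_roll: bystander: roll of tape lying flat, 103 mm across, 25 high; origin at the centre of its underside
- gauze_pack: bystander: flat sealed gauze pack, 55 x 95 x 9 high; origin at the centre of its underside
- forceps: bystander: steel forceps lying flat, 14 x 115 x 9 high; origin at the centre of its underside

How it is judged (in metres and radians):
On the way:
1. the battery pack lies in the cradle and is let go (x of pack_center in the frame of cradle between -0.005 and 0.005 m and y of pack_center in the frame of cradle between -0.005 and 0.005 m and z of pack_center in the frame of cradle below 0.0145 m and angle between pack_center's own z axis and vertical below 0.12 rad and contact force between pack and the fingers below 0.1 N), for 0.2 s.
At the end, for the whole second after the job is handed in: Pack let go, flat on the cradle floor (5 mm sideways, 2.5 mm height); cover held by the fingers, at rest, level to 0.08 rad, touching neither box nor pack, each hole centre within 4 mm sideways of its own threaded hole and 5 to 25 mm above it (all of step 1 and linear speed of pack below 0.02 m/s and horizontal distance between hole_a and thread_a below 0.004 m and z of hole_a in the frame of thread_a between 0.005 and 0.025 m and horizontal distance between hole_b and thread_b below 0.004 m and z of hole_b in the frame of thread_b between 0.005 and 0.025 m and horizontal distance between hole_c and thread_c below 0.004 m and z of hole_c in the frame of thread_c between 0.005 and 0.025 m and angle between cover_center's own z axis and vertical below 0.08 rad and contact force between cover and the fingers above 0.5 N and contact force between cover and battery_box below 0.1 N and contact force between cover and pack below 0.1 N and linear speed of cover below 0.01 m/s); the arm keeps its last pose, push and grip.
It fails at once if loupe shifted by more than 20 mm (distance of loupe from where it was at the start of the episode above 0.02 m).
It fails at once if lens_case shifted by more than 20 mm (distance of lens_case from where it was at the start of the episode above 0.02 m).
It fails at once if tape_roll shifted by more than 20 mm (distance of tape_roll from where it was at the start of the episode above 0.02 m).
It fails at once if gauze_pack shifted by more than 20 mm (distance of gauze_pack from where it was at the start of the episode above 0.02 m).
It fails at once if forceps shifted by more than 20 mm (distance of forceps from where it was at the start of the episode above 0.02 m).
It also fails if it takes over 54 s, if anything falls off the work surface, if the arm or the gripper's body presses on something with over 40 N, if the wrist force passes 120 N, or if a joint passes its speed limit or range.

## Robot

A 6-joint arm with a two-finger parallel gripper is mounted at the origin on a cart in front of the work surface, level with it; the furniture and walls round the work are solid. World frame = base frame: x ahead of the robot, y to its left, z up, the work surface at z = 0. Lengths are in mm, angles in rad, forces in N, time in s.
With the tool pointing down it reaches from about 400 to 825 mm from the base axis. Payload 7 kg.
Tool frame: the origin (TCP) lies on the centre line of the jaws, within the pads' length; the fingertips stand 19 mm ahead of it and the grasp point (between the pads) is the TCP; z points along the fingers, y is the direction in which the jaws open and shut (so a half turn about z gives the same grasp; the last joint's range is limited). The gripper opens to 88 mm and grips with 3 to 60 N. Pads are 19 mm wide; open, the fingers measure 130 mm over their backs; the gripper's body (78 mm by 193 mm) begins 47 mm behind the grasp point.
Start: joints at [-0.978, 0.359, 0.012, 0, -1.224, -0.288], TCP at [202.542, -643.873, 245.561] pointing down, gripper open.
Joint ranges: [-3.07, 3.07], [-1.43, 2.12], [-1.02, 1.25], [-3.03, 1.67], [-3.05, -0], [-3.03, 3.03]. Speed limits (rad/s): [2.39, 2.39, 3.01, 3.14, 3.14, 3.14].

## Interface

Orientations are given as a rotation vector (axis times angle).
In Python, from workcell import telemetry, cams, order gives the robot as it stands.
- The arm moves only by the tool play_rows, never from a script. Its argument "increments" is a list of rows, each a list of 7 numbers: the shift along the tool's x, y, z in mm, then the turn, a rotation vector about the tool's x, y, z in degrees, then the finger opening in mm, from 0 to 87.6. In form: [[x, y, z, wx, wy, wz, jaw], ...]. A call has 1 to 12 rows; each row shifts and turns the commanded pose from where the row before left it, along the tool's axes as they then stand; what a row does not reach is not made up. A row lasts 1/8 s, in which the tool goes at most 62.5 mm and 10.7 degrees, less where a joint would pass 70% of its speed; a pose out of reach is approached as far as the arm can. A call with a gripper value outside its range is refused whole. The fingers move at their own pace and stop on an object; "squeeze" is the grip in N (left out, the last holds). Time passes only in rows, so rows that do not move let the fingers close. It gives the time, the measured TCP pose, the force and the opening at its end, in the units of the state.
- telemetry.get_obs(): the state, without advancing time (a new reading comes with each control period).
- cams.get_image(name): name is "side" or "top"; returns (picture, depth): 480x640x3 uint8, red, green, blue; 480x640 float32, mm along the optical axis (not along the pixel's ray), 0 where there is no reading.
- cams.camera_params(name): a dict with "fov_y" (degrees; the focal length in pixels is half the picture's height over the tangent of half this angle, whatever the lens; pixels are square), "cx", "cy" (the principal point, pixels), "xyz" and "rotation" of the camera in the world. Camera axes: x right, y down, z forward; pixel columns grow to the right and rows downward; lengths in mm; the calibration is good to about 2 mm. A picture is of the moment at which its call begins. camera_params takes no time and is no camera call.
- order.finish_job(): hands the job in, once; it reports no verdict.
The state is a dict: "time": time; "joints": joint angles; "qvel": joint speeds; "tau": joint torques, N m; "eef_pos": TCP position; "tcp_rot": TCP orientation; "ft_force": force on the tool from outside, world axes, zero at the start; "wrist_torque": the same for the moment, N m; "width": opening from 0.0 (shut) to 1.0 (fully open).
Only numpy, scipy, OpenCV 4.12 (cv2) and the standard library are available. Lean on these libraries where they do the work, as an engineer would, in place of code of your own. Each camera call takes 0.05 s, during which the arm holds its last target.

## Working session

There is one attempt and no reset: what is moved stays moved. The work goes in short steps, Python scripts to look and compute and a tool call to move; the robot and the scene stay as the last step left them, time stands still between calls to the robot, and variables do not carry over. Pictures are saved under pics/ and viewed, and the job is handed in when it is done.

Besides the shell and the picture viewer there is one more tool, called after "Call:" as name(argument=value, ...), one argument or row to a line, values as JSON. play_rows: Moves the arm, as the interface text tells. Its arguments: {"type":"object","properties":{"increments":{"type":"array","items":{"type":"array","items":{"type":"number"}}},"squeeze":{"type":"number"}},"required":["increments"]}

```bash
ls; mkdir -p pics
python3 - <<'E'
from workcell import telemetry, cams
import cv2,numpy as np
print(telemetry.get_obs())
for n in("top","side"):
    im,d=cams.get_image(n); p=cams.camera_params(n); print(n,p)
    cv2.imwrite(f"pics/{n}0.png",im[:,:,::-1]); np.savez(f"{n}0.npz",im=im,d=d)
E
```

```text
pics
{'time': 0.0, 'joints': array([-9.77900471e-01,  3.59386990e-01,  1.10813043e-02, -3.24534810e-04,
       -1.22406786e+00, -2.88091087e-01]), 'qvel': array([-0.00258986, -0.00160496, -0.0012038 ,  0.00172183,  0.0017869 ,
        0.00092996]), 'tau': array([ 4.92872332e-04, -5.82720244e+01,  2.93052399e+01,  6.99735001e+00,
        6.73428556e-03, -2.09383011e-04]), 'eef_pos': array([ 202.41151862, -643.48262314,  244.63695912]), 'tcp_rot': array([ 4.76703025e-01, -3.10481264e+00, -2.44505465e-03]), 'ft_force': array([-0.98112828, -0.32083263,  0.14010343]), 'wrist_torque': array([0.01512572, 0.00430699, 0.00457171]), 'width': 1.0023590487977831}
top {'fov_y': 46.20495592360722, 'cx': 322.21227636723665, 'cy': 230.0833600455696, 'xyz': array([ 493.53113846,  -15.2657948 , 1468.328777  ]), 'rotation': array([-2.15475555,  2.20607802, -0.07640411])}
side {'fov_y': 48.82753209428333, 'cx': 318.0513761274113, 'cy': 235.33039118797456, 'xyz': array([ 650.35469107, 1566.92596772,  675.84521292]), 'rotation': array([-0.07341407, -2.58224619,  1.76861934])}
```

View pics/top0.png

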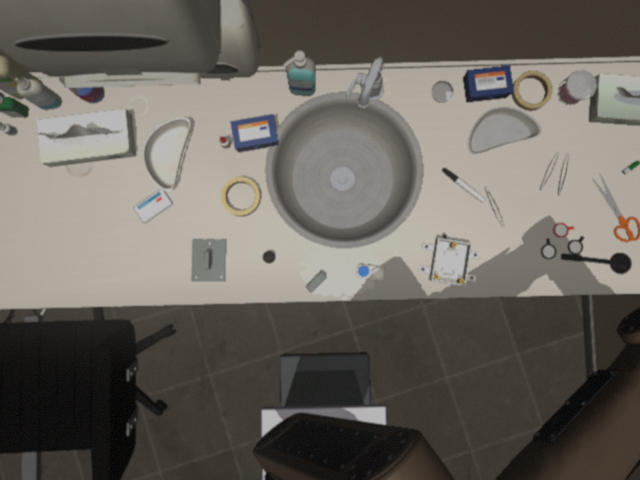

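View pics/side0.png

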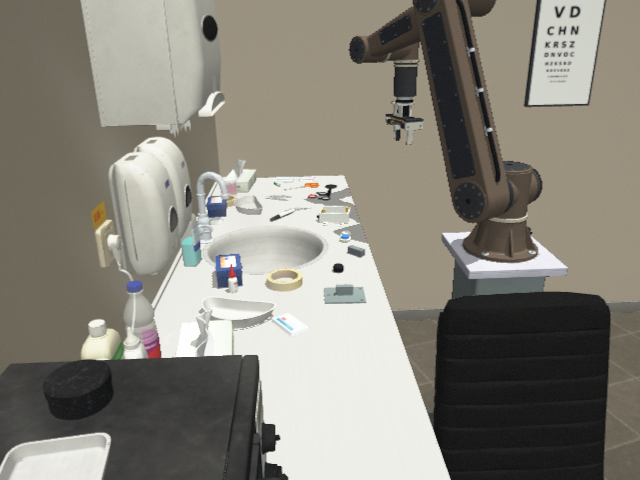

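```bash
cat > h.py <<'E'
import numpy as np,cv2
from scipy.spatial.transform import Rotation as R
from workcell import telemetry, cams
def P(n):
    p=cams.camera_params(n); f=240/np.tan(np.radians(p["fov_y"]/2))
    return f,p["cx"],p["cy"],np.array(p["xyz"]),R.from_rotvec(p["rotation"]).as_matrix()
def ray(n,uv,z):
    f,cx,cy,o,M=P(n); uv=np.atleast_2d(uv).astype(float)
    d=np.c_[(uv[:,0]-cx)/f,(uv[:,1]-cy)/f,np.ones(len(uv))]@M.T
    return o+d*((z-o[2])/d[:,2])[:,None]
def proj(n,X):
    f,cx,cy,o,M=P(n); c=(np.atleast_2d(X)-o)@M
    return np.c_[c[:,0]/c[:,2]*f+cx,c[:,1]/c[:,2]*f+cy]
def crop(im,x0,x1,y0,y1,s,fn):
    cv2.imwrite(fn,cv2.resize(im[y0:y1,x0:x1,::-1],None,fx=s,fy=s,interpolation=cv2.INTER_CUBIC))
E
python3 - <<'E'
from h import *
t=np.load("top0.npz");s=np.load("side0.npz")
crop(t['im'],415,485,225,290,9,"pics/t_box.png")
crop(t['im'],180,240,230,290,9,"pics/t_cov.png")
crop(t['im'],250,390,230,300,5,"pics/t_pack.png")
crop(s['im'],310,375,200,310,5,"pics/s_all.png")
print(ray("top",[[209,260],[450,261],[316,281],[269,256],[362,271],[343,178]],[0,38,24,20,18,0]))
d=t['d']; print(d[260,209],d[261,450],d[300,400],d[281,316], 1468-d[280,260])
E
```

```text
[[ 533.02443034  288.29899132    0.        ]
 [ 515.12797087 -331.201009     38.        ]
 [ 472.31247939    9.88356369   24.        ]
 [ 539.14726968  129.47819635   20.        ]
 [ 495.07188205 -108.78776748   18.        ]
 [ 740.58047414  -66.90954278    0.        ]]
1437.8766 1463.0374 2348.9785 1440.6713 5.206787
```

Run:
```python
import cv2,numpy as np
a=[cv2.imread(f"pics/{n}.png") for n in("t_box","t_cov")]
print([x.shape for x in a])
```

```text
[(585, 630, 3), (540, 540, 3)]
```

View pics/t_box.png

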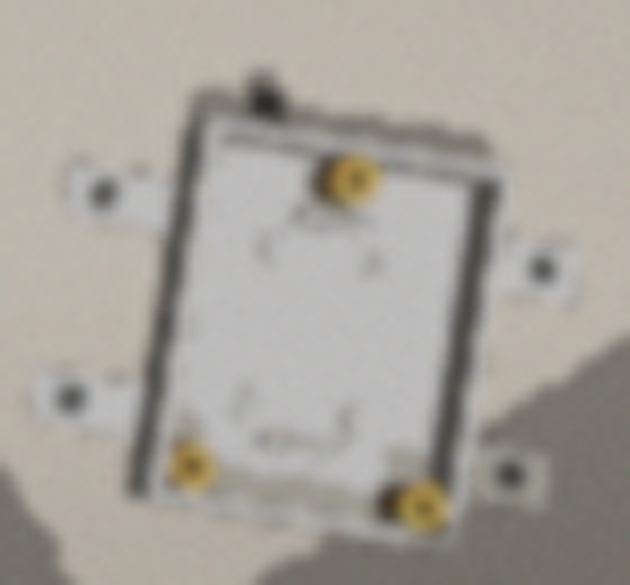

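View pics/t_cov.png

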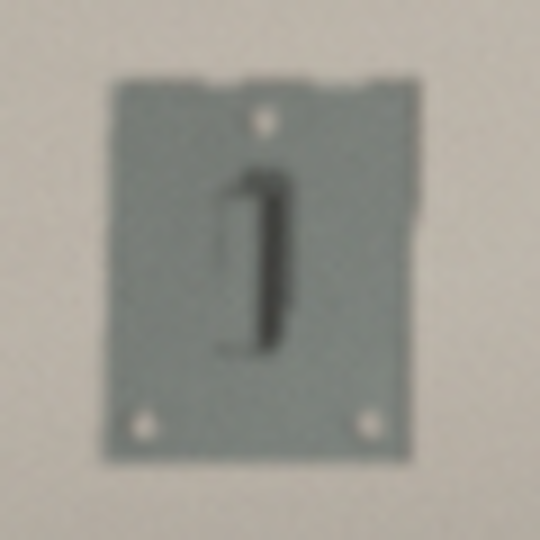

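View pics/t_pack.png

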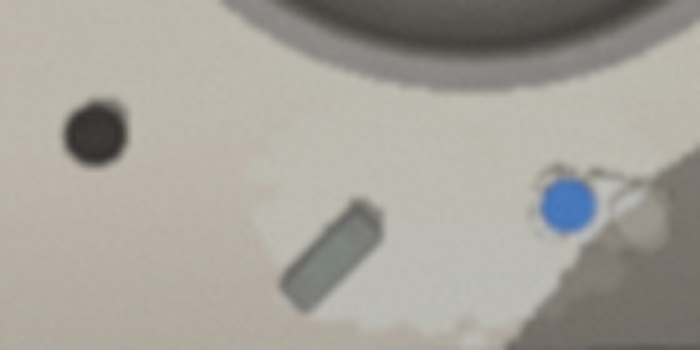

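View pics/s_all.png

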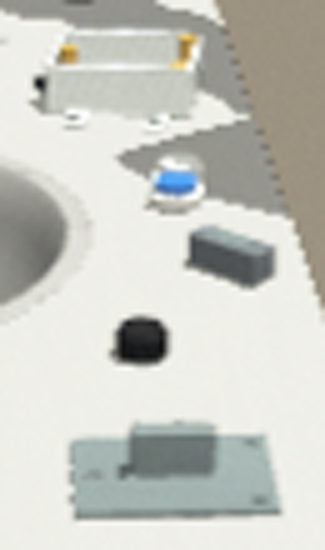

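Run:
```python
from h import *
t=np.load("top0.npz")['im'];
hsv=cv2.cvtColor(t,cv2.COLOR_RGB2HSV).astype(int)
def cents(roi,w):
    x0,x1,y0,y1=roi; W=np.zeros(t.shape[:2]);W[y0:y1,x0:x1]=w[y0:y1,x0:x1]
    n,l,st,c=cv2.connectedComponentsWithStats((W>0).astype(np.uint8))
    o=[]
    for i in range(1,n):
        ys,xs=np.where(l==i); ww=W[ys,xs]
        if len(xs)>=4:o.append([(xs*ww).sum()/ww.sum(),(ys*ww).sum()/ww.sum(),len(xs)])
    return np.array(o)
I=t.astype(float)
w=np.clip(I[:,:,0]-I[:,:,2]-45,0,60)*(I[:,:,0]>120)
c=cents((425,475,235,285),w);print(c);X=ray("top",c[:,:2],38);print(X)
def pose(X,names="cab"):
    # order: c highest x, a larger y
    k=np.argmax(X[:,0]); o=[i for i in range(3) if i!=k]; o.sort(key=lambda i:-X[i,1])
    q=X[[o[0],o[1],k],:2]; m=np.array([[-44,33],[-44,-33],[44,0.]])
    mc=m.mean(0);qc=q.mean(0); H=(m-mc).T@(q-qc); th=np.arctan2(H[0,1]-H[1,0],H[0,0]+H[1,1])
    Rm=np.array([[np.cos(th),-np.sin(th)],[np.sin(th),np.cos(th)]]); p=qc-Rm@mc
    print("pose",p,np.degrees(th),"res",q-(m@Rm.T+p), "d",np.linalg.norm(q[0]-q[1]),np.linalg.norm(q[2]-(q[0]+q[1])/2))
pose(X)
# cover holes bright in grey
g=I.mean(2); w=np.clip(g-140,0,100)
m=np.zeros(g.shape);m[238:283,192:228]=1
# plate mask
pl=((I[:,:,0]-I[:,:,1])<0)&(g<145)
pl[:230]=0;pl[290:]=0;pl[:,:185]=0;pl[:,235:]=0
cn=max(cv2.findContours(pl.astype(np.uint8),cv2.RETR_EXTERNAL,cv2.CHAIN_APPROX_NONE)[0],key=cv2.contourArea)
fill=np.zeros(g.shape,np.uint8);cv2.drawContours(fill,[cn],-1,1,-1)
r=cv2.minAreaRect(cn);print("plate",r,ray("top",[r[0]],4),"px/mm",562/1464*110,562/1464*88)
fe=cv2.erode(fill,np.ones((5,5)))
c=cents((192,228,238,284),np.clip(g-np.median(g[fe>0])-12,0,200)*fe);print(c);X=ray("top",c[:,:2],2)
print(X)
if len(c)==3:pose(X)
```

```text
[[453.75203915 244.37357259  24.        ]
 [435.80943026 276.40078585  22.        ]
 [461.43283582 280.74626866  23.        ]]
[[ 557.07109444 -342.42172986   38.        ]
 [ 477.06908386 -293.77625485   38.        ]
 [ 464.61906999 -358.05187831   38.        ]]
pose [ 513.98970556 -334.18363451] -10.87459435679589 res [[ 0.06346629 -0.30106215]
 [ 0.06501322  0.23811697]
 [-0.12847951  0.06294518]] d 65.4702880441904 87.79294673721256
plate ((208.5, 259.5), (41.0, 33.0), 90.0) [[534.24754527 288.76421135   4.        ]] px/mm 42.22677595628415 33.78142076502732
[[209.06713781 243.           9.        ]
 [220.75218659 276.57725948  10.        ]
 [195.59863946 276.88435374   7.        ]]
[[577.32961159 287.34704693   2.        ]
 [489.19236504 257.64768656   2.        ]
 [489.91989525 323.13512458   2.        ]]
pose [533.47499424 288.97028593] -1.587557003506052 res [[-0.48623836 -0.04149474]
 [ 0.61473183  0.44573349]
 [-0.12849348 -0.40423874]] d 65.4914791246946 87.82626124816433
```

Run:
```python
from h import *
t=np.load("top0.npz")['im'];I=t.astype(float);g=I.mean(2)
sub=(slice(262,300),slice(298,335))
print(g[270:294,303:330].astype(int))
for th in (100,115,130,140):
    m=np.zeros(g.shape,np.uint8);m[sub]=(g[sub]<th); 
    n,l,st,c=cv2.connectedComponentsWithStats(m)
    k=1+np.argmax(st[1:,4]); pts=np.argwhere(l==k)[:,::-1].astype(np.float32)
    r=cv2.minAreaRect(pts); C=np.cov((pts-pts.mean(0)).T);w,v=np.linalg.eigh(C)
    X=ray("top",[pts.mean(0),pts.mean(0)+v[:,1]],24);d=X[1]-X[0]
    print(th,len(pts),pts.mean(0),r,X[0],np.degrees(np.arctan2(d[1],d[0])),np.sqrt(12*w)*2.57)
s=np.load("side0.npz")['im']
print(proj("side",[[472,10,24],[534,289,4],[514,-334,38]]))
```

```text
[[180 181 183 184 184 184 184 183 184 184 183 182 183 184 184 181 164 135
  124 129 143 164 179 182 183 184 184]
 [182 182 184 184 184 184 186 185 185 183 182 184 184 183 183 171 146 115
  106 110 125 140 158 170 182 183 184]
 [183 183 183 184 184 184 184 183 184 184 183 184 184 183 173 149 120 105
  103 103 111 122 133 152 177 185 185]
 [182 185 185 185 184 184 184 184 185 185 184 184 181 172 149 118 106 109
  114 108 105 112 122 150 178 184 185]
 [184 183 185 183 182 184 184 184 184 185 183 178 162 145 119 107 113 119
  122 117 110 106 116 146 177 185 184]
 [184 185 184 184 184 184 184 183 184 185 180 164 134 115 111 113 119 119
  122 123 117 110 112 144 175 184 185]
 [185 182 185 185 183 185 184 185 185 182 171 147 117 109 116 122 122 120
  122 124 126 119 117 142 177 185 184]
 [184 182 183 184 183 183 185 186 182 174 150 123 111 118 125 127 125 123
  123 125 124 122 123 147 179 185 184]
 [182 185 183 184 184 185 185 181 174 149 122 110 118 124 127 127 125 124
  124 124 123 122 133 161 180 184 184]
 [180 182 183 185 185 185 184 173 151 121 111 117 122 127 126 128 128 126
  125 122
[... 1133 characters left out ...]
3 183 183 184 185 184 183]
 [171 171 173 173 163 141 123 121 124 128 140 162 179 184 185 184 183 185
  185 185 184 184 184 186 184 185 184]
 [169 171 169 171 169 158 140 125 128 141 161 179 185 183 186 184 184 184
  182 186 185 185 184 185 184 184 184]
 [170 170 169 169 170 168 158 147 147 162 176 185 185 183 184 183 183 185
  184 186 185 185 185 184 184 184 185]
 [170 169 168 171 169 170 167 166 169 176 180 182 182 181 180 180 179 180
  181 183 184 184 183 185 184 183 182]]Traceback (most recent call last):
  File "<stdin>", line 8, in <module>
    return _wrapfunc(a, 'argmax', axis=axis, out=out, **kwds)
    return bound(*args, **kwds)
ValueError: attempt to get argmax of an empty sequence
```

Run:
```python
from h import *
t=np.load("top0.npz")['im'];I=t.astype(float);g=cv2.resize(I.mean(2)[260:300,295:340],None,fx=8,fy=8,interpolation=cv2.INTER_CUBIC)
for th in (135,150,155):
    m=(g<th).astype(np.uint8)
    n,l,st,c=cv2.connectedComponentsWithStats(m)
    k=1+np.argmax(st[1:,4]); pts=(np.argwhere(l==k)[:,::-1].astype(np.float32)+.5)/8-.5+[295,260]
    r=cv2.minAreaRect(pts.astype(np.float32)); ctr=pts.mean(0);w,v=np.linalg.eigh(np.cov((pts-ctr).T));e=v[:,1]*np.sign(v[0,1]);q=(pts-ctr)@np.c_[e,v[:,0]]
    X=ray("top",[ctr,ctr+e],24);d=X[1]-X[0]
    print(th,ctr,r,X[0],np.degrees(np.arctan2(d[1],d[0])),np.sqrt(12*w),q.min(0),q.max(0))
    # lower-left end fixed: centre = end + 11.3px
    c2=ctr+e*(q[:,0].min()+58/2*562.6/1444); print(ray("top",[c2],24))
```

```text
135 [316.03739634 280.5800179 ] ((316.064453125, 280.4115295410156), (9.249003410339355, 24.55152702331543), 45.744056701660156) [473.37980917   9.76389621  24.        ] -45.2205434729349 [ 8.65391794 23.52803356] [-12.22052823  -4.72729613] [12.40166294  4.61264171]
[[471.72337916  11.43312746  24.        ]]
150 [316.03271478 280.6421043 ] ((316.1562805175781, 280.46875), (10.07627010345459, 25.721004486083984), 45.0) [473.22196694   9.77942248  24.        ] -44.78713311461126 [ 9.44183712 24.46268088] [-12.73523274  -5.17714984] [13.05350375  4.99088235]
[[470.62124078  12.3608955   24.        ]]
155 [316.01978888 280.66346951] ((316.1250305175781, 280.4375305175781), (10.341436386108398, 26.074562072753906), 45.0) [473.1683227    9.81369655  24.        ] -44.70038767835737 [ 9.70394825 24.77271177] [-12.89171194  -5.31985364] [13.25873489  5.16558799]
[[470.28003475  12.67193437  24.        ]]
```

```bash
cat >> h.py <<'E'
def goto(p,jaw):
    o=telemetry.get_obs(); M=R.from_rotvec(o["tcp_rot"]).as_matrix()
    a=np.degrees(np.arctan2(M[1,1],M[0,1])); dy=(jaw-a+90)%180-90
    # wz about tool z (down): world yaw +  => tool wz -
    print("t",o["time"],"pos",o["eef_pos"].round(1),"jaw",a.round(2),"tilt",(M[:2,2]*57.3).round(2),"w",round(o["width"]*88,1),"F",o["ft_force"].round(1))
    print("tool delta",(M.T@(np.array(p)-o["eef_pos"])).round(1),"wz",round(-dy,2),"q",o["joints"].round(2))
E
python3 -c "
from h import *
goto([480,-300,240],45)"
```

```text
t 0.1 pos [ 202.4 -643.5  244.7] jaw 107.46 tilt [-0.04  0.08] w 88.2 F [ 0.1  0.4 -0. ]
tool delta [-367.9  244.4    5. ] wz 62.46 q [-0.98  0.36  0.01 -0.   -1.22 -0.29]
```

Call:
play_rows(
  increments=[
    [-20, 13, 0, 0, 0, 0, 60],
    [-40, 27, 0, 0, 0, 0, 60],
    [-40, 27, 0, 0, 0, 0, 60],
    [-40, 27, 0, 0, 0, 0, 60],
    [-40, 27, 0, 0, 0, 0, 60],
    [-40, 27, 0, 0, 0, 0, 60],
    [-40, 27, 0, 0, 0, 0, 60],
    [-40, 27, 0, 0, 0, 0, 60],
    [-40, 27, 0, 0, 0, 0, 60],
    [-28, 15, 0, 0, 0, 0, 60],
    [0, 0, 0, 0, 0, 0, 60],
  ],
)

```text
time: 1.48
eef_pos: [481.6, -298.3, 245.4]
tcp_rot: [0.482, -3.104, -0.0]
ft_force: [-0.6, 0.3, -0.1]
width: 0.685
```

```bash
python3 -c "
from h import *
goto([472,11,120],45)"
```

```text
t 1.475 pos [ 481.6 -298.3  245.4] jaw 107.65 tilt [-0.    0.02] w 60.2 F [-0.6  0.3 -0.1]
tool delta [-84.7 297.6 125.5] wz 62.65 q [-0.21  0.18 -0.23 -0.   -1.16 -1.05]
```

Call:
play_rows(
  increments=[
    [-10.6, 37.2, 5, 0, 0, 0, 50],
    [-10.6, 37.2, 10, 0, 0, 0, 50],
    [-10.6, 37.2, 10, 0, 0, 0, 50],
    [-10.6, 37.2, 10, 0, 0, 0, 50],
    [-10.6, 37.2, 10, 0, 0, 0, 50],
    [-10.6, 37.2, 10, 0, 0, 0, 50],
    [-10.6, 37.2, 10, 0, 0, 0, 50],
    [-10.6, 37.2, 10, 0, 0, 0, 50],
    [0, 0, 0, 0, 0, 9, 50],
    [0, 0, 0, 0, 0, 9, 50],
    [0, 0, 0, 0, 0, 9, 50],
  ],
)

```text
time: 2.85
eef_pos: [471.3, 8.6, 170.5]
tcp_rot: [-0.269, -3.13, -0.0]
ft_force: [0.3, -1.2, -0.4]
width: 0.57
```

```bash
python3 -c "
from h import *
goto([471.8,11,60],45)"
```

```text
t 2.85 pos [471.3   8.6 170.5] jaw 80.17 tilt [-0.01  0.  ] w 50.2 F [ 0.3 -1.2 -0.4]
tool delta [-1.000e-01  2.500e+00  1.105e+02] wz 35.17 q [ 0.44  0.09 -0.53 -0.   -0.95 -2.18]
```

Call:
play_rows(
  increments=[
    [0, 2.5, 10, 0, 0, 7, 50],
    [0, 0, 15, 0, 0, 7, 50],
    [0, 0, 20, 0, 0, 7, 50],
    [0, 0, 20, 0, 0, 7, 50],
    [0, 0, 20, 0, 0, 7, 50],
    [0, 0, 20, 0, 0, 0, 50],
    [0, 0, 5, 0, 0, 0, 50],
    [0, 0, 0, 0, 0, 0, 50],
  ],
)

```text
time: 3.85
eef_pos: [472.2, 10.9, 60.7]
tcp_rot: [-1.19, -2.907, 0.001]
ft_force: [-0.1, -0.0, 0.7]
width: 0.573
```

Run:
```python
from h import *
goto([471.8,11,21.5],45)
for n in("top","side"):
    im,d=cams.get_image(n); np.savez(n+"1.npz",im=im)
    if n=="top": crop(im,260,370,240,320,7,"pics/t1.png")
    else: crop(im,310,410,200,280,7,"pics/s1.png")
```

```text
t 3.85 pos [472.2  10.9  60.7] jaw 45.47 tilt [-0.02 -0.02] w 50.5 F [-0.1 -0.   0.7]
tool delta [ 0.3 -0.2 39.2] wz 0.47 q [ 0.44  0.24 -0.66  0.   -0.67 -2.79]
```

View pics/t1.png

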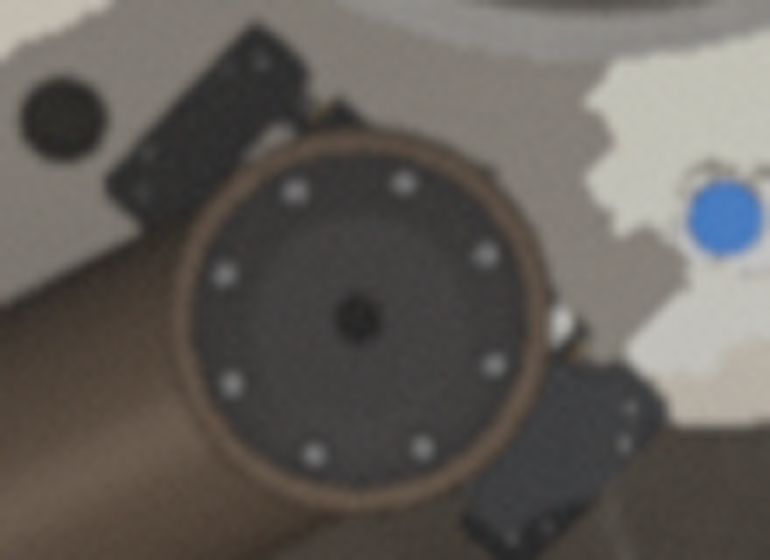

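View pics/s1.png

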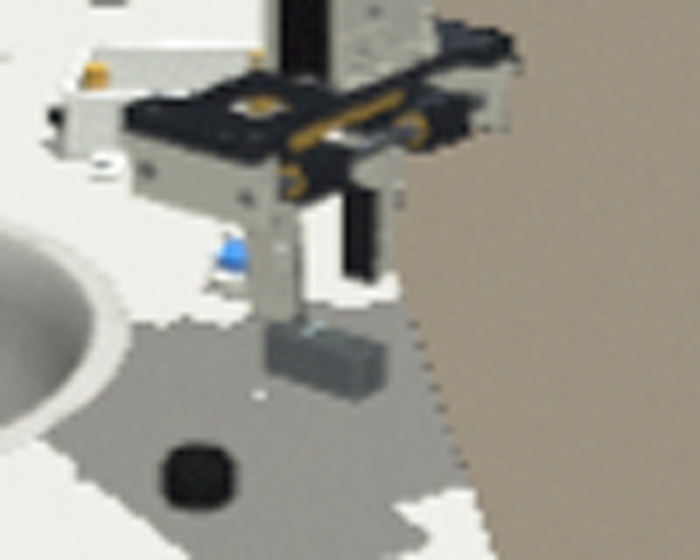

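Run:
```python
from h import *
for z in(200,250,300,350):print(ray("top",[[358/7+260,320/7+240]],z))
im=np.load("top1.npz")['im'];d=cams.get_image("top")[1]
print(d[284:288,308:315])
```

```text
[[464.61512606  17.95505768 200.        ]]
[[465.7550518   16.64542673 250.        ]]
[[466.89497754  15.33579578 300.        ]]
[[468.03490328  14.02616483 350.        ]]
[[978.89417 980.1038  981.4399  978.4613  977.2214  979.75793 981.5623 ]
 [982.82404 976.0863  979.3179  981.17267 977.80493 980.22876 981.445  ]
 [983.1858  978.58417 981.918   984.4625  974.4152  981.2295  980.43195]
 [978.9675  979.3154  976.7928  976.7009  981.6458  975.84326 976.96344]]
```

Call:
play_rows(
  increments=[
    [0.3, 0, 10, 0, 0, 0.5, 50],
    [0, 0, 12, 0, 0, 0, 50],
    [0, 0, 10, 0, 0, 0, 50],
    [0, 0, 5, 0, 0, 0, 50],
    [0, 0, 2, 0, 0, 0, 50],
    [0, 0, 0, 0, 0, 0, 50],
    [0, 0, 0, 0, 0, 0, 35],
    [0, 0, 0, 0, 0, 0, 15],
    [0, 0, 0, 0, 0, 0, 15],
    [0, 0, 0, 0, 0, 0, 15],
    [0, 0, 0, 0, 0, 0, 15],
  ],
  squeeze=20,
)

```text
time: 5.38
eef_pos: [472.2, 11.4, 21.7]
tcp_rot: [1.203, 2.902, 0.0]
ft_force: [-0.4, -0.2, 2.1]
width: 0.247
```

```bash
python3 -c "
from h import *
goto([471.8,11,130],79.1)"
```

```text
t 5.375 pos [472.2  11.4  21.7] jaw 44.97 tilt [0.01 0.  ] w 21.7 F [-0.4 -0.2  2.1]
tool delta [   0.    -0.5 -108.3] wz -34.13 q [ 0.44  0.31 -0.7   0.   -0.57 -2.8 ]
```

Call:
play_rows(
  increments=[
    [0, 0, -5, 0, 0, 0, 15],
    [0, 0, -15, 0, 0, 0, 15],
    [0, 0, -20, 0, 0, 0, 15],
    [0, 0, -25, 0, 0, 0, 15],
    [0, 0, -25, 0, 0, -7, 15],
    [0, 0, -20, 0, 0, -9, 15],
    [0, 0, 0, 0, 0, -9, 15],
    [0, 0, 0, 0, 0, -9, 15],
    [0, 0, 0, 0, 0, 0, 15],
  ],
)

```text
time: 6.5
eef_pos: [472.0, 11.3, 131.8]
tcp_rot: [0.304, 3.127, 0.0]
ft_force: [-0.8, -0.8, -0.9]
width: 0.253
```

```bash
python3 -c "
from h import *
goto([514,-334.2,120],79.1)"
```

```text
t 6.5 pos [472.   11.3 131.8] jaw 78.9 tilt [0.01 0.01] w 22.2 F [-0.8 -0.8 -0.9]
tool delta [-107.7 -330.9   11.8] wz -0.2 q [ 0.44  0.14 -0.58 -0.   -0.86 -2.21]
```

Call:
play_rows(
  increments=[
    [-5.7, -16.9, 0, 0, 0, 0, 15],
    [-11, -34, 0, 0, 0, 0, 15],
    [-11, -34, 0, 0, 0, 0, 15],
    [-11, -34, 0, 0, 0, 0, 15],
    [-11, -34, 0, 0, 0, 0, 15],
    [-11, -34, 2, 0, 0, 0, 15],
    [-11, -34, 5, 0, 0, 0, 15],
    [-11, -34, 5, 0, 0, 0, 15],
    [-11, -34, 10, 0, 0, 0, 15],
    [-11, -34, 15, 0, 0, -0.2, 15],
    [-3, -8, 5, 0, 0, 0, 15],
    [0, 0, 0, 0, 0, 0, 15],
  ],
)

```text
time: 8.0
eef_pos: [513.9, -334.2, 88.8]
tcp_rot: [-0.302, -3.125, -0.001]
ft_force: [-0.4, 0.2, -0.4]
width: 0.252
```

Run:
```python
from h import *
goto([514,-334.2,25.8],79.1)
for n in("top","side"):
    im,d=cams.get_image(n); np.savez(n+"2.npz",im=im,d=d)
    if n=="top": crop(im,410,520,225,305,7,"pics/t2.png")
    else: crop(im,290,390,160,240,7,"pics/s2.png")
```

```text
t 8.0 pos [ 513.9 -334.2   88.8] jaw 78.98 tilt [-0.09  0.03] w 22.2 F [-0.4  0.2 -0.4]
tool delta [-0.2 -0.  63. ] wz -0.12 q [-0.26  0.4  -0.32 -0.   -0.85 -1.5 ]
```

View pics/t2.png

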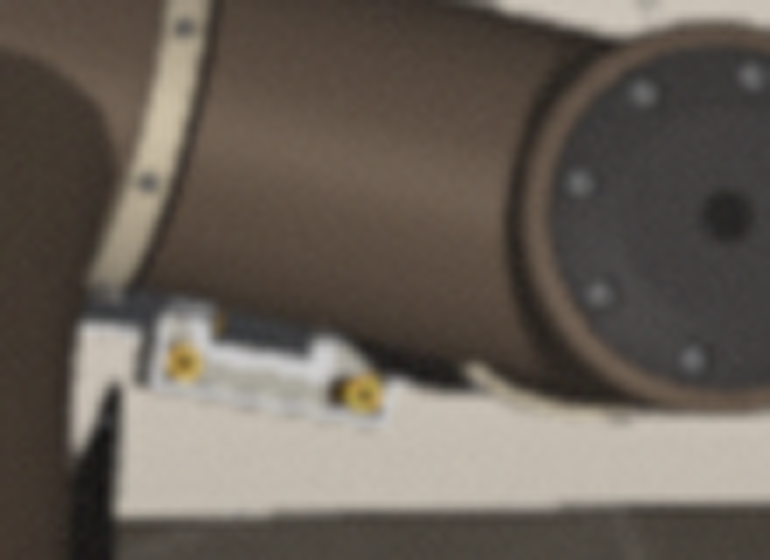

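View pics/s2.png

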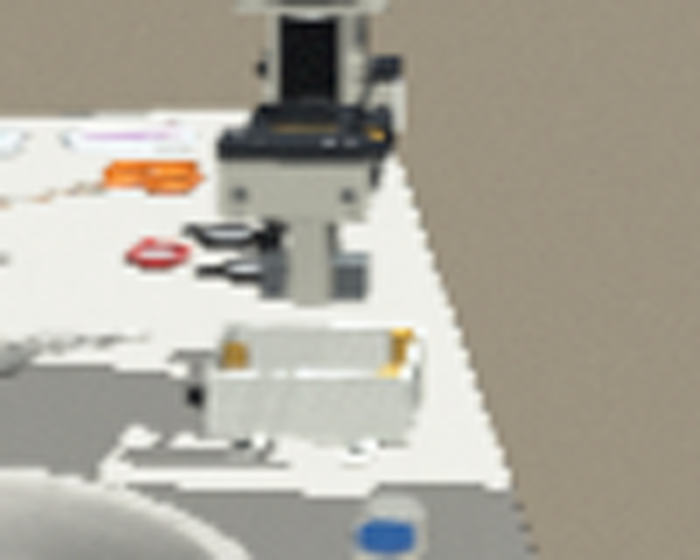

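Run:
```python
from h import *
print(ray("top",[[513.4,255.6]],516))
im=np.load("side2.npz")['im']
# full-res projected expected pts: pack ends at near side bottom; bosses
th=np.radians(-10.87);c,s=np.cos(th),np.sin(th);B=np.array([[c,-s],[s,c]])
def W(x,y,z,o=(514,-334.2)): return [*(np.array(o)+B@[x,y]),z]
f=lambda q:((proj("side",q)-[290,160]+.5)*7).round(0)
print("pack ends near face top/bot",f([W(29,11,91),W(-29,11,91),W(29,11,67),W(-29,11,67)]))
print("finger",f([W(9.5,33,70),W(-9.5,33,70)]))
print("box near rim corners",f([W(55,44,38),W(-55,44,38),W(55,44,0),W(-55,44,0)]))
print("bosses",f([W(44,0,38),W(-44,33,38),W(-44,-33,38)]))
crop(im,318,355,178,228,12,"pics/s2b.png")
```

```text
[[ 514.50486774 -332.84882567  516.        ]]
pack ends near face top/bot [[258. 266.]
 [366. 268.]
 [258. 308.]
 [366. 311.]]
finger [[289. 317.]
 [325. 318.]]
box near rim corners [[202. 378.]
 [408. 384.]
 [204. 445.]
 [408. 452.]]
bosses [[234. 352.]
 [389. 377.]
 [401. 338.]]
```

View pics/s2b.png

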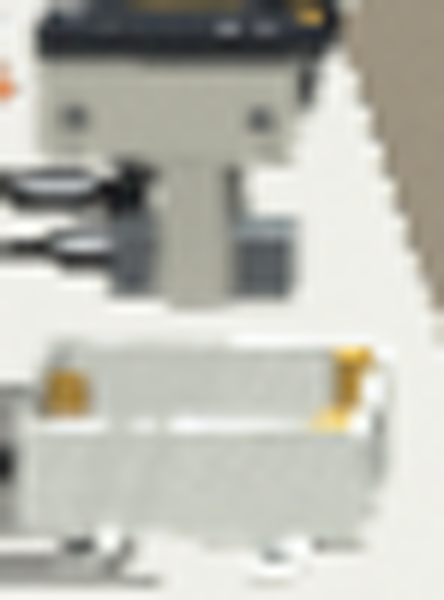

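Call:
play_rows(
  increments=[
    [0, 0, 10, 0, 0, 0, 15],
    [0, 0, 15, 0, 0, 0, 15],
    [0, 0, 15, 0, 0, 0, 15],
    [0, 0, 8, 0, 0, 0, 15],
    [0, 0, 5, 0, 0, 0, 15],
    [0, 0, 3, 0, 0, 0, 15],
    [0, 0, 0, 0, 0, 0, 15],
  ],
)

```text
time: 8.98
eef_pos: [514.6, -334.1, 33.6]
tcp_rot: [0.297, 3.127, -0.0]
ft_force: [-0.9, 0.1, -0.7]
width: 0.251
```

Run:
```python
from h import *
goto([514,-334.2,25.8],79.1)
```

```text
t 8.975 pos [ 514.6 -334.1   33.6] jaw 79.16 tilt [ 0. -0.] w 22.1 F [-0.9  0.1 -0.7]
tool delta [ 0.6 -0.2  7.8] wz 0.06 q [-0.26  0.47 -0.37  0.   -0.74 -1.5 ]
```

Call:
play_rows(
  increments=[
    [0.4, 0, 2, 0, 0, 0, 15],
    [0, 0, 2, 0, 0, 0, 15],
    [0, 0, 1.5, 0, 0, 0, 15],
    [0, 0, 1.5, 0, 0, 0, 15],
    [0, 0, 0, 0, 0, 0, 15],
  ],
)

```text
time: 9.6
eef_pos: [514.1, -334.0, 26.4]
tcp_rot: [-0.297, -3.127, -0.0]
ft_force: [0.3, -0.2, -1.1]
width: 0.249
```

Run:
```python
from h import *
goto([514,-334.2,25.8],79.1)
```

```text
t 9.6 pos [ 514.1 -334.    26.4] jaw 79.16 tilt [-0.01  0.  ] w 21.9 F [ 0.3 -0.2 -1.1]
tool delta [ 0.  -0.2  0.6] wz 0.06 q [-0.26  0.48 -0.37 -0.   -0.72 -1.5 ]
```

Call:
play_rows(
  increments=[
    [0, 0, 0.5, 0, 0, 0, 22],
    [0, 0, 0, 0, 0, 0, 25],
    [0, 0, 0, 0, 0, 0, 28],
    [0, 0, 0, 0, 0, 0, 28],
    [0, 0, -8, 0, 0, 0, 28],
    [0, 0, -15, 0, 0, 0, 28],
    [0, 0, -20, 0, 0, 0, 28],
    [0, 0, -25, 0, 0, 0, 30],
    [0, 0, -25, 0, 0, 0, 40],
    [0, 0, -20, 0, 0, 0, 40],
    [0, 0, 0, 0, 0, 0, 40],
  ],
)

```text
time: 10.98
eef_pos: [515.3, -334.5, 142.1]
tcp_rot: [0.296, 3.123, -0.002]
ft_force: [0.3, -0.1, 0.1]
width: 0.454
```

Run:
```python
from h import *
goto([533.5,-20,150],88.4)
for n in("side",):
    im,d=cams.get_image(n); np.savez(n+"3.npz",im=im,d=d)
    crop(im,290,390,160,240,7,"pics/s3.png")
```

```text
t 10.975 pos [ 515.3 -334.5  142.1] jaw 79.18 tilt [ 0.26 -0.09] w 40.0 F [ 0.3 -0.1  0.1]
tool delta [ 41.2 312.3  -8.3] wz -9.22 q [-0.26  0.34 -0.27  0.   -0.96 -1.5 ]
```

View pics/s3.png

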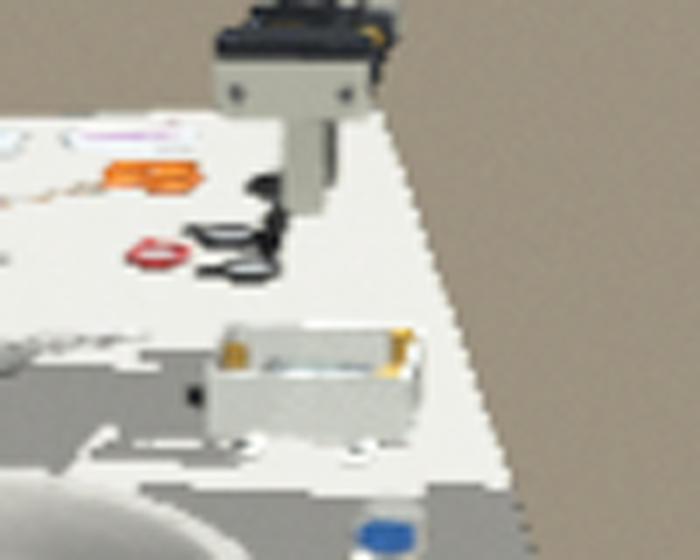

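Call:
play_rows(
  increments=[
    [3.3, 20, 0, 0, 0, 0, 40],
    [7, 43, 0, 0, 0, 0, 40],
    [7, 43, 0, 0, 0, 0, 40],
    [7, 43, 0, 0, 0, 0, 40],
    [7, 43, 0, 0, 0, 0, 40],
    [7, 43, 0, 0, 0, 0, 40],
    [7, 43, 0, 0, 0, 0, 40],
    [7, 43, 0, 0, 0, 0, 40],
    [7, 43, 0, 0, 0, 0, 40],
    [7, 43, 0, 0, 0, 0, 40],
    [7, 43, 0, 0, 0, 0, 40],
    [7, 43, 0, 0, 0, 0, 40],
  ],
)

```text
time: 12.52
eef_pos: [526.7, 167.1, 138.4]
tcp_rot: [-0.296, -3.127, 0.001]
ft_force: [0.9, -0.2, -0.0]
width: 0.457
```

Run:
```python
from h import *
goto([533.5,289,100],88.4)
for n in("top",):
    im,d=cams.get_image(n); np.savez(n+"4.npz",im=im,d=d)
    crop(im,415,485,225,290,9,"pics/t4.png")
    crop(im,180,340,200,300,5,"pics/t4b.png")
```

```text
t 12.525 pos [526.7 167.1 138.4] jaw 79.19 tilt [-0.07 -0.04] w 40.2 F [ 0.9 -0.2 -0. ]
tool delta [ 16.2 121.1  38.3] wz -9.21 q [ 0.66  0.26 -0.4  -0.   -0.91 -2.42]
```

View pics/t4.png

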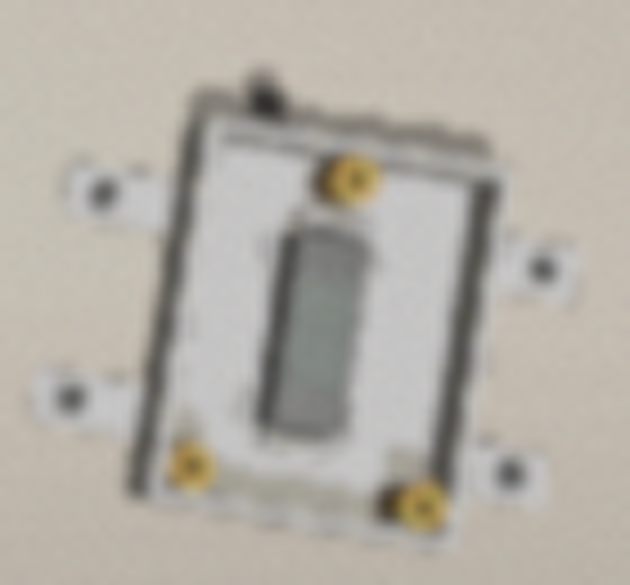

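View pics/t4b.png

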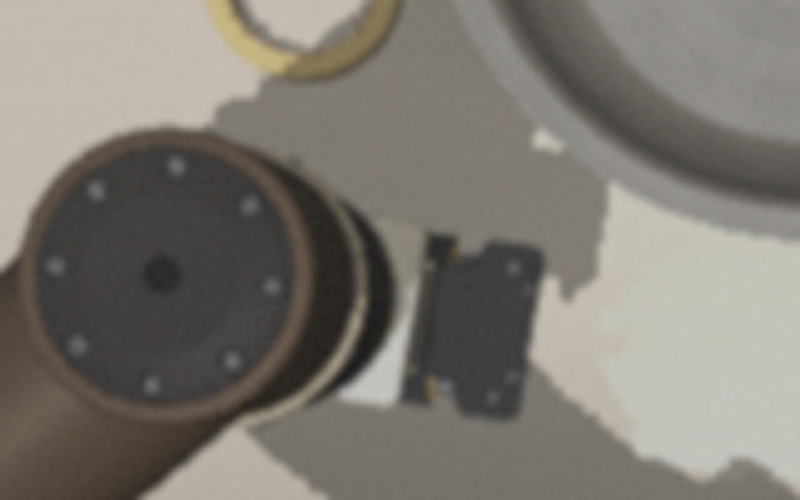

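Call:
play_rows(
  increments=[
    [3.2, 24, 4, 0, 0, 0, 40],
    [4, 30, 8, 0, 0, 0, 40],
    [4, 30, 8, 0, 0, 0, 40],
    [3, 25, 8, 0, 0, 0, 40],
    [2, 12, 8, 0, 0, 0, 40],
    [0, 0, 0, 0, 0, -4.6, 40],
    [0, 0, 0, 0, 0, -4.6, 40],
    [0, 0, 0, 0, 0, 0, 40],
  ],
)

```text
time: 13.58
eef_pos: [534.6, 286.8, 102.6]
tcp_rot: [-0.047, -3.141, 0.001]
ft_force: [-0.8, 0.0, -0.0]
width: 0.458
```

Run:
```python
from h import *
goto([533.5,289,25],88.4)
```

```text
t 13.575 pos [534.6 286.8 102.6] jaw 88.3 tilt [-0.03 -0.03] w 40.3 F [-0.8  0.  -0. ]
tool delta [ 1.1  2.2 77.6] wz -0.1 q [ 0.81  0.37 -0.32 -0.   -0.88 -2.41]
```

Call:
play_rows(
  increments=[
    [1, 2.2, 12, 0, 0, 0, 40],
    [0, 0, 20, 0, 0, 0, 40],
    [0, 0, 18, 0, 0, 0, 40],
    [0, 0, 10, 0, 0, 0, 40],
    [0, 0, 8, 0, 0, 0, 40],
    [0, 0, 0, 0, 0, 0, 40],
  ],
)

```text
time: 14.32
eef_pos: [533.7, 289.2, 34.5]
tcp_rot: [-0.045, -3.141, 0.001]
ft_force: [-0.2, -0.2, -0.5]
width: 0.457
```

Run:
```python
from h import *
goto([533.5,289,25],88.4)
im,d=cams.get_image("side"); crop(im,310,390,220,310,6,"pics/s5.png");np.savez("side5.npz",im=im)
im,d=cams.get_image("top"); crop(im,170,270,210,300,6,"pics/t5.png")
```

```text
t 14.325 pos [533.7 289.2  34.5] jaw 88.35 tilt [-0.03 -0.04] w 40.2 F [-0.2 -0.2 -0.5]
tool delta [ 0.2 -0.2  9.5] wz -0.05 q [ 0.82  0.46 -0.38 -0.   -0.73 -2.42]
```

View pics/s5.png

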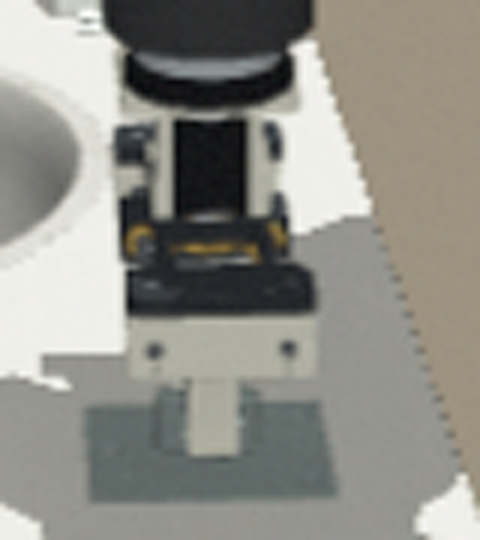

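View pics/t5.png

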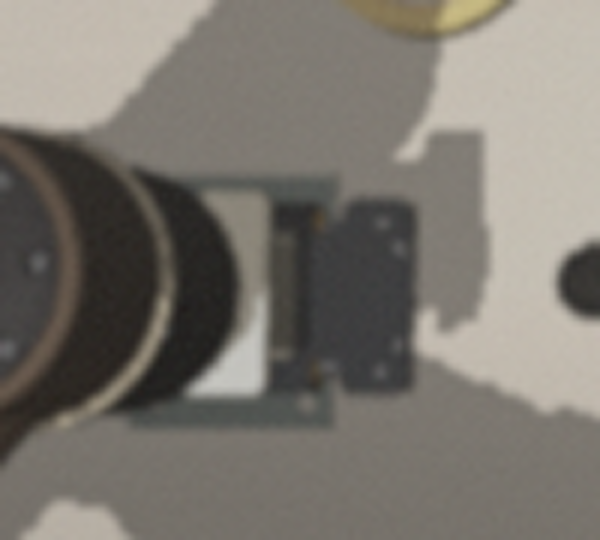

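Call:
play_rows(
  increments=[
    [0, 0, 5, 0, 0, 0, 40],
    [0, 0, 3.5, 0, 0, 0, 40],
    [0, 0, 1, 0, 0, 0, 40],
    [0, 0, 0, 0, 0, 0, 30],
    [0, 0, 0, 0, 0, 0, 20],
    [0, 0, 0, 0, 0, 0, 8],
    [0, 0, 0, 0, 0, 0, 8],
    [0, 0, 0, 0, 0, 0, 8],
    [0, 0, 0, 0, 0, 0, 8],
  ],
  squeeze=35,
)

```text
time: 15.55
eef_pos: [533.9, 289.5, 25.7]
tcp_rot: [0.045, 3.141, 0.0]
ft_force: [-0.4, 0.7, 0.9]
width: 0.159
```

Call:
play_rows(
  increments=[
    [0, 0, -4, 0, 0, 0, 8],
    [0, 0, -10, 0, 0, 0, 8],
    [0, 0, -20, 0, 0, 0, 8],
    [0, 0, -25, 0, 0, 0, 8],
    [0, 0, -25, 0, 0, 0, 8],
    [0, 0, -20, 0, 0, 0, 8],
    [0, 0, -8, 0, 0, 0, 8],
    [0, 0, 0, 0, 0, 0, 8],
  ],
)

```text
time: 16.55
eef_pos: [533.9, 289.5, 138.0]
tcp_rot: [0.045, 3.141, 0.001]
ft_force: [-1.7, -0.3, -2.5]
width: 0.155
```

Run:
```python
from h import *
goto([514,-334.2,140],79.1)
im,d=cams.get_image("side"); crop(im,310,390,200,290,6,"pics/s6.png")
im,d=cams.get_image("top"); crop(im,170,270,210,300,6,"pics/t6.png")
```

```text
t 16.55 pos [533.9 289.5 138. ] jaw 88.36 tilt [0.03 0.04] w 13.7 F [-1.7 -0.3 -2.5]
tool delta [   2.  -624.    -2.4] wz 9.26 q [ 0.82  0.34 -0.28 -0.   -0.95 -2.42]
```

View pics/s6.png

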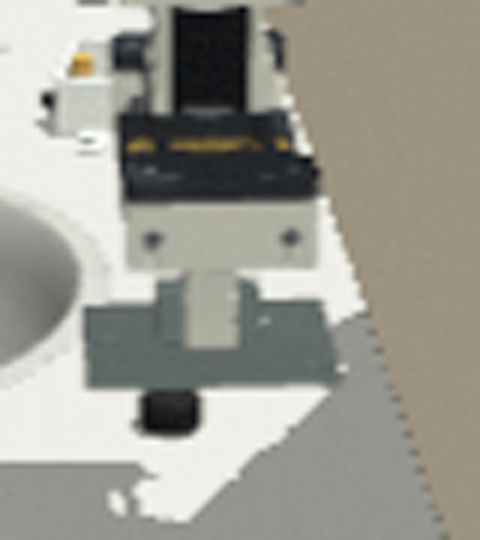

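Call:
play_rows(
  increments=[
    [0, -15, 0, 0, 0, 0, 8],
    [0, -30, 0, 0, 0, 0, 8],
    [0, -42, 0, 0, 0, 0, 8],
    [0, -42, 0, 0, 0, 0, 8],
    [0, -42, 0, 0, 0, 0, 8],
    [0, -42, 0, 0, 0, 0, 8],
    [0, -42, 0, 0, 0, 0, 8],
    [0, -42, 0, 0, 0, 0, 8],
    [0, -42, 0, 0, 0, 0, 8],
    [0, -42, 0, 0, 0, 0, 8],
    [0, -42, 0, 0, 0, 0, 8],
    [0, -42, 0, 0, 0, 0, 8],
  ],
)

```text
time: 18.15
eef_pos: [518.8, -177.9, 137.4]
tcp_rot: [-0.046, -3.141, -0.0]
ft_force: [1.7, 1.1, -2.0]
width: 0.156
```

Call:
play_rows(
  increments=[
    [0, -42, 0, 0, 0, 0, 8],
    [0, -42, 0, 0, 0, 0, 8],
    [0, -35, 0, 0, 0, 0, 8],
    [0, -25, 0, 0, 0, 0, 8],
    [0, -15, 0, 0, 0, 0, 8],
    [0, 0, 0, 0, 0, 4.6, 8],
    [0, 0, 0, 0, 0, 4.6, 8],
    [0, 0, 0, 0, 0, 0, 8],
  ],
)

```text
time: 19.15
eef_pos: [515.3, -334.4, 137.4]
tcp_rot: [-0.296, -3.127, -0.0]
ft_force: [-0.1, -0.2, -2.9]
width: 0.154
```

Run:
```python
from h import *
goto([514,-334.2,85],79.1)
```

```text
t 19.15 pos [ 515.3 -334.4  137.4] jaw 79.18 tilt [-0.03  0.02] w 13.6 F [-0.1 -0.2 -2.9]
tool delta [ 1.3 -0.1 52.4] wz 0.08 q [-0.26  0.35 -0.27 -0.   -0.96 -1.5 ]
```

Call:
play_rows(
  increments=[
    [0.9, 0, 8, 0, 0, 0, 8],
    [0, 0, 14, 0, 0, 0, 8],
    [0, 0, 14, 0, 0, 0, 8],
    [0, 0, 12, 0, 0, 0, 8],
    [0, 0, 7, 0, 0, 0, 8],
    [0, 0, 3, 0, 0, 0, 8],
    [0, 0, 0, 0, 0, 0, 8],
    [0, 0, 0, 0, 0, 0, 8],
  ],
)

```text
time: 20.15
eef_pos: [515.5, -334.3, 80.0]
tcp_rot: [0.296, 3.127, -0.0]
ft_force: [0.0, -0.1, -1.2]
width: 0.156
```

Run:
```python
from h import *
goto([514.3,-334.2,78.7],79.1)
im,d=cams.get_image("side"); crop(im,295,375,175,245,9,"pics/s7.png");np.savez("side7.npz",im=im)
im,d=cams.get_image("top"); crop(im,415,485,235,290,9,"pics/t7.png");np.savez("top7.npz",im=im)
```

```text
t 20.15 pos [ 515.5 -334.3   80. ] jaw 79.17 tilt [ 0.04 -0.02] w 13.8 F [ 0.  -0.1 -1.2]
tool delta [ 1.2 -0.2  1.3] wz 0.07 q [-0.26  0.41 -0.33  0.   -0.83 -1.5 ]
```

View pics/s7.png

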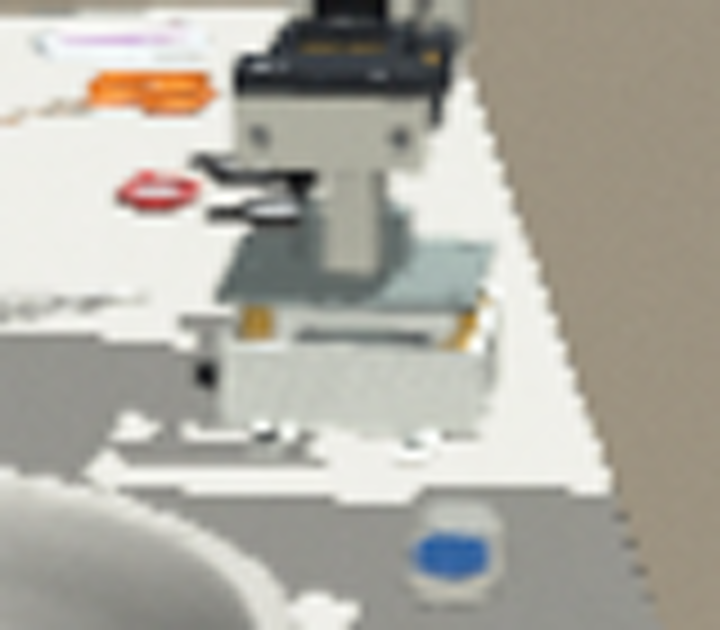

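View pics/t7.png

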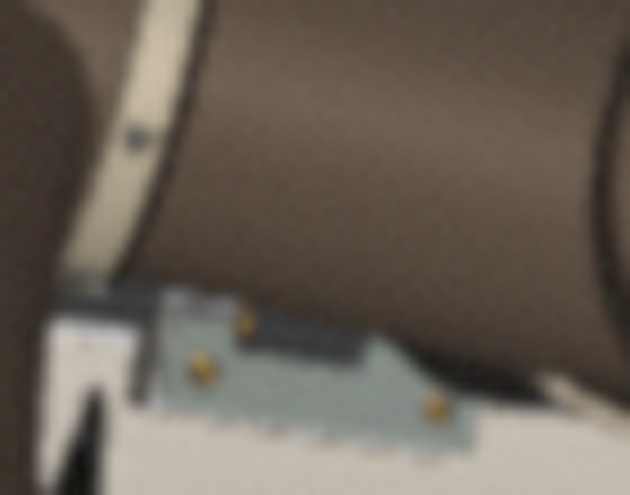

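```bash
cat > m.py <<'E'
from h import *
import sys
def meas(im,zund):
    I=im.astype(float); w=np.clip(I[:,:,0]-I[:,:,2]-15,0,80); W=np.zeros(w.shape);W[270:288,430:470]=w[270:288,430:470]
    W[:, :]*= (I[:,:,0]>90)
    n,l,st,c=cv2.connectedComponentsWithStats((W>0).astype(np.uint8))
    o=[]
    for i in range(1,n):
        ys,xs=np.where(l==i);k=W[ys,xs]
        if len(xs)>=4: o.append([(xs*k).sum()/k.sum(),(ys*k).sum()/k.sum(),len(xs)])
    o=np.array(o);print(o);print(ray("top",o[:,:2],zund+2)[:,:2])
    ta,tb=np.array([477.07,-293.78]),np.array([464.62,-358.05])
    return ray("top",o[:,:2],zund+2)[:,:2]
E
python3 - <<'E'
from m import *
im=np.load("top7.npz")['im'];meas(im,54.3)
I=im[270:286,430:470].astype(int);print((I[:,:,0]-I[:,:,2]))
print("threads a [477.07 -293.78] b [464.62 -358.05] model a,b")
th=np.radians(-10.87);c,s=np.cos(th),np.sin(th);B=np.array([[c,-s],[s,c]])
print([514,-334.2]+B@[-44,33],[514,-334.2]+B@[-44,-33])
E
```

```text
[[441.68539326 270.56179775   4.        ]
 [437.12601626 275.5         11.        ]
 [463.10160428 279.95721925  11.        ]
 [444.872      285.1984     161.        ]]
[[ 491.47893027 -305.441679  ]
 [ 479.44509054 -293.58403176]
 [ 466.85314158 -357.90711148]
 [ 454.88921526 -311.95178456]]
[[-1  1  6  6  2  0  0  0 -1 -2  4 26 43 17  1 -1  2  5  5  7 11 13 13 15
  16 17 18 19 18 16 18 17 18 19 21 20 21 21 22 22]
 [ 2  3  7  7  2 -2 -1 -1 -1 -1  7 32 48 15 -3 -3 -2 -1 -1  2  1  4  5  9
   9 11 12 14 16 17 18 17 18 17 18 19 19 20 21 20]
 [ 3  5  7  4  1 -1 -1 -1 -1 -2  4 17 25  5 -2 -3 -2 -2 -1 -2 -2 -2  0  1
   1  4  4  4  9 11 14 15 15 17 16 17 17 17 17 19]
 [ 6  6  8  5  0  0  3  6  2  0 -2  4  2  0 -2 -3  0 -2 -3 -2 -2 -1 -1 -3
  -2 -1  0  0  2  4  7 10 11 12 15 16 15 18 15 17]
 [ 8  6  5  4  1  5 24 33 16  2 -2 -1  0 -2 -2 -2  1 -2 -2 -2  0 -1 -1 -1
  -2 -1 -2 -2  0  0  2  3  5  7 10 12 10 12 12 16]
 [ 9  8  5  2 -1  9 38 64 40  7 -1 -1 -1 -1 -1  1  0  0 -2 -1  1  0 -1 -1
  -1 -2 -2 -1 -1  0  0  2  3  5  7  6  6  9  9  9]
 [ 9  8  8  2  0  5 28 58 50 13 -1 -2  0 -1 -1 -2 -2 -1 
[... 610 characters left out ...]
 0  1  1  1  0  0  0 -1 -2 -2 -1
  -1 -2 -1 -2 -2 -2 -1  2 19 41 34  6  0  3 12 16]
 [20 20 19 20 20 19 19 18 16 15 15 15 12 10  8  6  6  6  3  0  2  0 -1 -1
  -1 -1 -1 -1 -1 -3 -1 -1  6 16 13  0 -1  6 14 19]
 [19 20 20 20 21 20 20 18 20 19 19 19 20 17 16 14 14 12 10  7  6  6  5  4
   1  1  0  0  1  0 -2  0 -1  1  0 -1 -1  6 15 19]
 [18 19 18 19 18 20 18 20 21 18 20 20 19 18 19 18 19 19 17 16 15 15 15 12
  10  6  6  7  6  5  2  1  0 -1  1 -1  1  8 15 19]
 [19 18 19 18 19 18 19 20 19 20 20 19 18 19 19 20 18 19 19 20 19 19 19 19
  18 16 16 15 16 14 11  8  6  8  8  8 10 14 18 21]]
threads a [477.07 -293.78] b [464.62 -358.05] model a,b
[ 477.01264785 -293.49452394] [ 464.56628438 -358.31032476]
```

Call:
play_rows(
  increments=[
    [1, -0.3, 0.5, 0, 0, 0, 8],
    [1, -0.2, 0.5, 0, 0, 0, 8],
    [0, 0, 0, 0, 0, 0, 8],
    [0, 0, 0, 0, 0, 0, 8],
    [0, 0, 0, 0, 0, 0, 8],
  ],
)

```text
time: 20.88
eef_pos: [513.1, -334.2, 78.6]
tcp_rot: [0.297, 3.128, -0.0]
ft_force: [-0.3, 0.8, -2.1]
width: 0.157
```

Run:
```python
from m import *
goto([514.3,-334.2,78.7],79.1)
im,d=cams.get_image("top"); np.savez("top8.npz",im=im); meas(im,53.4)
im,d=cams.get_image("side"); np.savez("side8.npz",im=im);crop(im,305,360,190,230,14,"pics/s8.png")
goto([514.3,-334.2,78.7],79.1)
```

```text
t 20.875 pos [ 513.1 -334.2   78.6] jaw 79.17 tilt [ 0. -0.] w 13.8 F [-0.3  0.8 -2.1]
tool delta [-1.1  0.3 -0.1] wz 0.07 q [-0.26  0.41 -0.33  0.   -0.83 -1.5 ]
[[441.76923077 271.25274725   5.        ]
 [437.20869565 276.85652174  10.        ]
 [463.34358974 280.95897436  11.        ]
 [444.2826087  285.17391304 156.        ]]
[[ 489.74985089 -305.76840197]
 [ 476.05333842 -293.83725526]
 [ 464.33131295 -358.62397216]
 [ 454.95946428 -310.67397727]]
t 20.975 pos [ 513.1 -334.2   78.5] jaw 79.17 tilt [-0.  0.] w 13.9 F [ 0.4 -0.8 -2.1]
tool delta [-1.1  0.3 -0.2] wz 0.07 q [-0.26  0.41 -0.33 -0.   -0.83 -1.5 ]
```

View pics/s8.png

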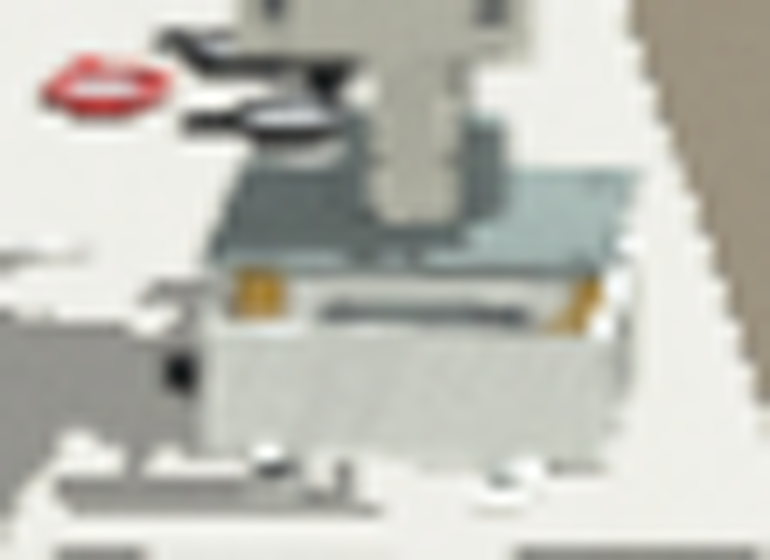

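Call:
play_rows(
  increments=[
    [-0.7, 0.1, 0, 0, 0, 0, 8],
    [0, 0, 0, 0, 0, 0, 8],
    [0, 0, 0, 0, 0, 0, 8],
    [0, 0, 0, 0, 0, 0, 8],
    [0, 0, 0, 0, 0, 0, 8],
  ],
)

```text
time: 21.6
eef_pos: [513.8, -334.3, 78.5]
tcp_rot: [-0.297, -3.128, 0.0]
ft_force: [-0.1, 0.8, -1.9]
width: 0.162
```

Run:
```python
from m import *
im,d=cams.get_image("top"); np.savez("top9.npz",im=im); meas(im,53.0)
goto([514.3,-334.2,78.7],79.1)
s=np.load("side8.npz")["im"]
# plate lower (front) edge slope vs box near rim slope, per column transitions
g=s[:,:,:].astype(float).mean(2)
ep=[];eb=[]
for u in range(324,347):
    col=g[200:212,u]; k=np.argmax(np.diff(col)); ep.append((u,200+k))
print(np.polyfit(*np.array(ep).T,1))
th=np.radians(-10.87);c,q=np.cos(th),np.sin(th);B=np.array([[c,-q],[q,c]])
W=lambda x,y,z:[*(np.array([514,-334.2])+B@[x,y]),z]
pr=proj("side",[W(55,44,53),W(-55,44,53)]);print(pr,(pr[1]-pr[0])[1]/(pr[1]-pr[0])[0])
```

```text
[[441.69333333 270.84         5.        ]
 [437.21860465 276.35348837  11.        ]
 [463.23809524 280.82539683  11.        ]
 [444.47689769 285.12376238 159.        ]]
[[ 490.78264454 -305.70143147]
 [ 477.30066538 -293.98929323]
 [ 464.66134526 -358.47206288]
 [ 455.06192494 -311.24703691]]
t 21.65 pos [ 513.8 -334.3   78.6] jaw 79.16 tilt [-0.  0.] w 13.6 F [ 0.1  0.7 -2.4]
tool delta [-0.5  0.2 -0.1] wz 0.06 q [-0.26  0.41 -0.33  0.   -0.83 -1.5 ]
[  0.20158103 140.03557312]
[[318.35442594 209.64848773]
 [347.82160536 210.51848751]] 0.029524365633082573
```

```bash
python3 -c "
from workcell import order
print(order.finish_job())"
```

```text
the job is handed in; nothing more can be done
None
```

The battery pack is in the cradle and let go. The cover plate is held level about 15 mm over the box, right way round, and the job was handed in at about 21.7 s of the 54 s allowed.

**Pack:** The top picture taken after release shows it lying flat between the nibs and end stops. I felt no contact force while lowering it in.

**Cover:**
- **Alignment:** In the last top picture, holes a and b came out within about 0.4 mm of their measured threaded holes.
- **Height:** The tool height puts the underside about 53 mm above the worktop, so the gap to the rim is about 15 mm. The side picture shows about the same gap.
- **Grip:** The jaws stopped at 13.7 mm on the 14 mm rib, with a 35 N grip set.

**Less certain checks:**
- **Hole c:** The arm hid it from the top camera, so its position is inferred from a and b and the jaw angle, which was within 0.1° of the target.
- **Level:** My automatic edge fit in the side picture failed. I read the slope by eye instead: about 0.026 against 0.030 expected for a level plate.
- **Tool x position:** On the way, the reading differed from the images by up to about 1 mm. I followed the images, and by the end the tool reading was within 0.6 mm of its target.
- **Other objects:** I did not re-measure them at the end, but I kept the arm well above them and saw no contact force.

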